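# Turn the board module over and take its picture

## Task

The board module lies on the photo mat with its green circuit face hidden underneath. Turn it over so that it lies flat on the mat with the green circuit face up, wholly on the mat and let down gently rather than dropped or slammed; then press the red shutter plunger all the way down to its stop and let it spring back up. Leave the other things on the bench where they are.

Things in the scene. Friction and masses are not known exactly. Their poses are not given: they have to be found in the camera images.
- board_center (a point): Centre of the plate of the board module: 120 mm long (own x), 110 wide (own y), 8 thick, about 0.3 kg, too wide to grasp across. One face bare aluminium with three dark lines, the other green circuit with chips and four brass corner spacers 8 high, 10 mm in from the ends. z points out of the aluminium: up at first. Starts on its spacers, 2 to 25 mm off the fence, roughly square to it.
- fence_foot (a point): Middle of the fence's foot, on the mat's top surface (4 mm above the bench). The fence, on the robot's side of the mat: fixed slick blue wall 160 mm long along this y, 50 mm high over the bench; upright for 16 mm above the mat, then leaning 0.2 rad away from the mat. A plate stood on edge there rests leaning 0.15 to 0.35 rad, upper half free. x points level from the fence across the mat, z up.
- stage: The fixed photo stage: a grey rubber mat 280 mm (x) by 260 mm (y), 4 mm thick, with a white border line, and the fence. Origin at bench height under the mat's centre, axes parallel to those of fence_foot, which lies at x = -110 mm in it (so the mat reaches 250 mm in front of the fence's foot).
- plunger (a joint): Travel of the red plunger, m: 0 up, 0.012 fully down at its stop. Spring: about 2.5 N to start it, 6.7 N at the stop. It springs back when let go.
- plunger_top (a point): Centre of the top of the red plunger's round flat head, 34 mm across, about 74 mm above the bench when up; on a fixed black 70 x 60 mm pedestal 30 mm high. It moves straight down when pressed.
- spool_center (a point): Bystander: centre of a steel-coloured solder spool, 56 mm across, 50 mm tall, standing on end.
- cleaner_center (a point): Bystander: a white cleaner bottle with a blue cap, 48 mm across, 120 mm tall; point at half height.
- meter_center (a point): Bystander: centre of a blue multimeter lying flat, 160 x 80 x 35 mm, its length along its own x.
Mind the look-alikes: they are no part of the job. Of the things that look like the part that bears plunger, the smallest one is meant.

How it is judged:
By the outcome, as a careful person would: the job done as asked, in the order asked, and still so for the second after the job is handed in, with the robot touching nothing.
It also fails if it takes over 72 s, if anything falls off the work surface, if the arm or the gripper's body presses on something with over 40 N, if the wrist force passes 120 N, or if a joint passes its speed limit or range.

## Robot

A 6-joint arm with a two-finger parallel gripper is mounted at the origin on the work surface. World frame = base frame: x ahead of the robot, y to its left, z up, the work surface at z = 0. Lengths are in m, angles in rad, forces in N, time in s.
With the tool pointing down it reaches from about 0.35 to 0.85 m from the base axis. Payload 8.1 kg.
Tool frame: the origin (TCP) lies at the very end of the fingers, on their centre line; the grasp point (between the pads) lies 19 mm behind it; z points along the fingers, y is the direction in which the jaws open and shut (so a half turn about z gives the same grasp; the last joint's range is limited). The gripper opens to 93 mm and grips with 3 to 60 N. Pads are 15 mm wide; open, the fingers measure 128 mm over their backs; the gripper's body (75 mm by 188 mm) begins 65 mm behind the grasp point.
Start: joints at [-0.085, 0.13, 1.488, -0, 1.523, -0.085], TCP at [0.6, 0, 0.219] pointing down, gripper open.
Joint ranges: [-2.96, 2.96], [-0.89, 2.26], [0.02, 2.5], [-1.34, 4.48], [0, 2.73], [-2.66, 2.66]. Speed limits (rad/s): [2.39, 2.39, 2.79, 3.14, 3.14, 3.14].

## Interface

Orientations are given as a rotation vector (axis times angle).
In Python, from plant import robot gives the robot as it stands.
- The arm moves only by the shell command python3 -m inch 'ROWS' [FORCE]. ROWS is JSON, a list that holds one entry, the list of rows, each a list of 7 numbers: the shift along the tool's x, y, z in cm, then the turn, a rotation vector about the tool's x, y, z in degrees, then the gripper command: -1 is fully open, 1 is shut, values between are in proportion. A call has 1 to 5 rows; each row shifts and turns the commanded pose from where the row before left it, along the tool's axes as they then stand; what a row does not reach is not made up. A row lasts 1/10 s, in which the tool goes at most 50 mm and 8.59 degrees, less where a joint would pass 70% of its speed; a pose out of reach is approached as far as the arm can. A call with a gripper value outside its range is refused whole. The fingers move at their own pace and stop on an object; FORCE is the grip in N (left out, the last holds). Time passes only in rows, so rows that do not move let the fingers close. It gives the time, the measured TCP pose, the force and the opening at its end, in the units of the state.
- robot.read_state(): the state, without advancing time (a new reading comes with each control period).
- robot.read_camera(name): name is "scene" or "side" or "wrist"; returns a dict with "image" (384x512x3 uint8, blue, green, red), "K" (3x3 intrinsics, pixels), "R" (3x3) and "t" (3): a world point X has camera coordinates R X + t; the wrist camera has in their place "tool_from_camera" (4x4, takes a point from camera to tool coordinates, whose origin is the TCP and whose axes are the flange's). Camera axes: x right, y down, z forward; pixel columns grow to the right and rows downward; lengths in m; the calibration is good to about 2 mm. A picture is of the moment at which its call begins: read the wrist's pose just before it. There is no depth.
- robot.close_job(): hands the job in, once; it reports no verdict.
The state is a dict: "t": time; "q": joint angles; "dq": joint speeds; "joint_torque": joint torques, N m; "tool_pos": TCP position; "orientation": TCP orientation; "force": force on the tool from outside, world axes, zero at the start; "wrist_torque": the same for the moment, N m; "opening": finger opening in m.
Only numpy, scipy, OpenCV 4.12 (cv2) and the standard library are available. Lean on these libraries where they do the work, as an engineer would, in place of code of your own. Each camera call takes 0.05 s, during which the arm holds its last target. There are 200 camera calls.

## Working session

There is one attempt and no reset: what is moved stays moved. The work goes in short steps, Python scripts to look and compute and a shell command to move; the robot and the scene stay as the last step left them, time stands still between calls to the robot, and variables do not carry over. Pictures are saved under pics/ and viewed, about 8 in all and at most 12, crops included, and the job is handed in when it is done.

```bash
ls; mkdir -p pics; python3 - <<'E'
from plant import robot
import cv2, numpy as np
s=robot.read_state(); print({k:np.round(v,3).tolist() for k,v in s.items()})
for n in ("scene","side"):
    c=robot.read_camera(n); cv2.imwrite(f"pics/{n}0.png",c["image"]); np.savez(f"pics/{n}0.npz",**c)
    print(n,np.round(-c["R"].T@c["t"],3), c["K"][0,0])
E
```

```text
pics
{'t': 0.0, 'q': [-0.085, 0.131, 1.489, 0.0, 1.523, -0.085], 'dq': [0.0, -0.0, 0.0, 0.0, 0.001, 0.001], 'joint_torque': [-0.002, -55.985, -49.176, 0.077, 0.036, -0.0], 'tool_pos': [0.599, 0.0, 0.218], 'orientation': [-2.22, -2.22, 0.002], 'force': [0.644, 0.713, -0.165], 'wrist_torque': [0.019, -0.0, 0.008], 'opening': 0.093}
scene [0.996 0.63  0.967] 424.9326970603279
side [-0.001 -0.61   0.83 ] 450.1677782972578
```

View pics/scene0.png

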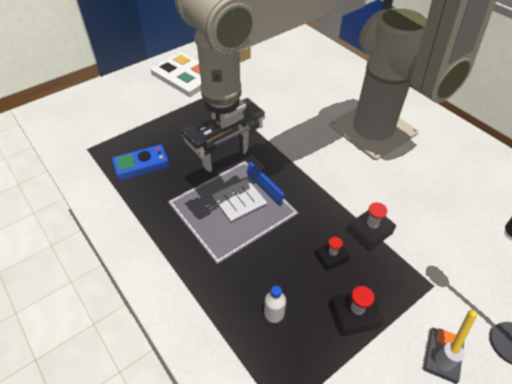

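View pics/side0.png

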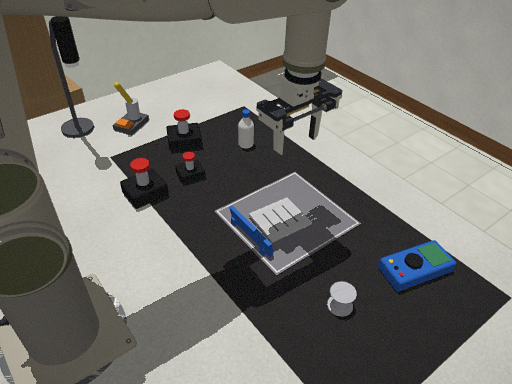

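The scene view shows the mat, with corners near (170,205), (248,163), (297,212) and (219,258). The board is at about (241,202) with the fence behind it at (265,183).

Plunger candidates are scene (334,246), (376,215) and (361,300), which are side (189,162), (140,170) and (182,122). The smallest is scene (334,246) / side (189,162), so I choose that one. One close crop will check it and the board.

```bash
python3 - <<'E'
import cv2, numpy as np
a=cv2.imread("pics/scene0.png");b=cv2.imread("pics/side0.png")
A=cv2.resize(a[150:270,160:300],None,fx=2.8,fy=2.8,interpolation=cv2.INTER_CUBIC)
B=cv2.resize(b[165:285,205:365],None,fx=2.45,fy=2.45,interpolation=cv2.INTER_CUBIC)
C=cv2.resize(a[190:340,300:410],None,fx=1.7,fy=1.7);D=cv2.resize(b[100:210,110:210],None,fx=2.3,fy=2.3)
im=np.zeros((600,800,3),np.uint8)
for i,x,y in((A,0,0),(B,395,0),(C,0,340),(D,395,340)):
    i=i[:600-y,:800-x]; im[y:y+i.shape[0],x:x+i.shape[1]]=i
cv2.imwrite("pics/crop1.png",im)
E
```

```text
(no output)
```

View pics/crop1.png

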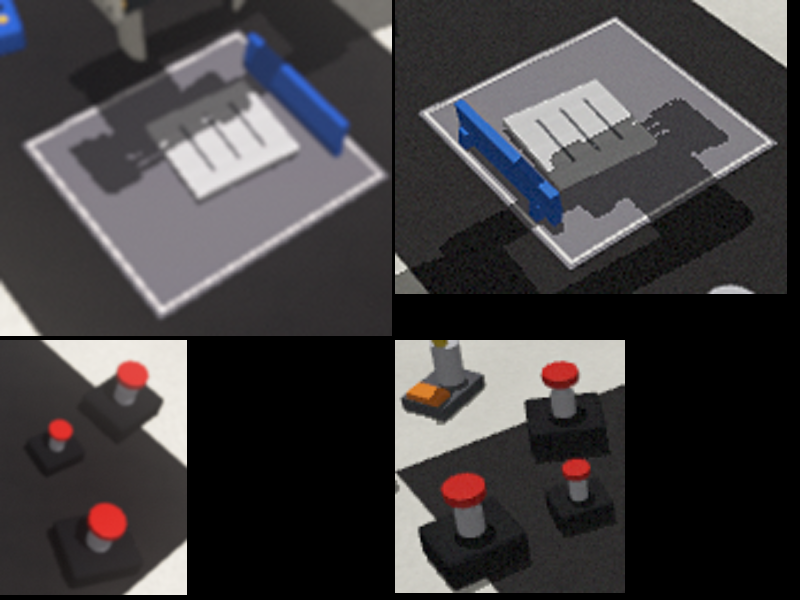

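```bash
cat > h.py <<'E'
import cv2, numpy as np
def ray(c,uv):
    uv=np.asarray(uv,float); d=np.linalg.inv(c["K"])@np.array([uv[0],uv[1],1]); return -c["R"].T@c["t"], c["R"].T@d
def onz(c,uv,z):
    o,d=ray(c,uv); return o+d*(z-o[2])/d[2]
def tri(c1,p1,c2,p2):
    o,d=ray(c1,p1);e,f=ray(c2,p2); M=np.stack([d,-f],1); s=np.linalg.lstsq(M,e-o,rcond=None)[0]
    a,b=o+s[0]*d,e+s[1]*f; return (a+b)/2,np.linalg.norm(a-b)
E
python3 - <<'E'
from h import *
np.set_printoptions(precision=4,suppress=True)
S=np.load("pics/scene0.npz");D=np.load("pics/side0.npz")
A=lambda u,v:(160+u/2.8-.3,150+v/2.8-.3)
B=lambda u,v:(205+(u-395)/2.45-.3,165+v/2.45-.3)
for nm,c,f,m,b in(("scene",S,A,[(25,145),(162,315),(385,175),(240,35)],[(148,125),(200,198),(298,147),(250,92)]),("side",D,B,[(420,113),(615,18),(775,143),(571,267)],[(503,118),(597,81),(656,143),(556,190)])):
    for k,z,l in(("mat",.004,m),("board",.020,b)):
        P=np.array([onz(c,f(*p),z)[:2] for p in l]); print(nm,k,P.tolist() and P,"c",P.mean(0))
        e=np.roll(P,-1,0)-P; print(np.linalg.norm(e,axis=1),np.degrees(np.arctan2(e[:,1],e[:,0])))
def reds(c):
    h=cv2.cvtColor(c["image"],cv2.COLOR_BGR2HSV); m=((h[...,0]<6)|(h[...,0]>174))&(h[...,1]>170)&(h[...,2]>110)
    n,_,st,ce=cv2.connectedComponentsWithStats(m.astype(np.uint8)); return [(s.tolist(),q) for s,q in zip(st[1:],ce[1:]) if s[4]>30]
rs,rd=reds(S),reds(D)
for r in rs: print("S",r)
for r in rd: print("D",r)
p=min(rs,key=lambda r:np.hypot(*(r[1]-[335,243])))[1];q=min(rd,key=lambda r:np.hypot(*(r[1]-[189,157])))[1]
print("plunger",tri(S,p,D,q))
E
```

```text
scene mat [[ 0.7168 -0.1383]
 [ 0.7177  0.1167]
 [ 0.4438  0.1181]
 [ 0.4428 -0.1313]] c [ 0.5803 -0.0087]
[0.255  0.2739 0.2494 0.274 ] [ 89.7844 179.7111 -90.2202  -1.4648]
scene board [[ 0.6061 -0.0717]
 [ 0.6176  0.0378]
 [ 0.5001  0.0456]
 [ 0.494  -0.0443]] c [ 0.5544 -0.0081]
[0.1101 0.1177 0.09   0.1153] [ 84.0068 176.2283 -93.8702 -13.7336]
side mat [[ 0.4423  0.1159]
 [ 0.717   0.113 ]
 [ 0.716  -0.1425]
 [ 0.4409 -0.1396]] c [ 0.5791 -0.0133]
[0.2748 0.2555 0.2751 0.2555] [ -0.5957 -90.2238 179.3956  89.7015]
side board [[ 0.4992  0.0441]
 [ 0.6159  0.0291]
 [ 0.6034 -0.0784]
 [ 0.4806 -0.0672]] c [ 0.5498 -0.0181]
[0.1176 0.1083 0.1234 0.1128] [ -7.2931 -96.5826 174.7823  80.486 ]
S ([370, 204, 16, 13, 172], array([377.6047, 209.9186]))
S ([329, 237, 14, 12, 135], array([335.2741, 242.4593]))
S ([352, 286, 23, 21, 379], array([362.7071, 296.1108]))
D ([174, 110, 15, 8, 101], array([181.1782, 113.505 ]))
D ([183, 152, 12, 7, 73], array([188.3151, 155.0274]))
D ([130, 158, 19, 12, 176], array([139.3011, 163.3466]))
plunger (array([0.4697, 0.2842, 0.0716]), np.float64(0.0003261578574810501))
```

The close crop confirms that the smallest red plunger, at scene (334,243), is the target, triangulated at (0.470, 0.284). The fence foot is at about (0.470, -0.011), square to the world axes. The board centre is at about (0.551, -0.014), yawed about -5°, with its aluminium face up.

The plan has three steps:
1. Scoop the far edge with the +x finger and tip the board up against the fence.
2. Grip the top edge, swing the bottom outward and set it down.
3. Ease the board down on the lower finger.

```bash
python3 -m inch '[[[-0.6,0,0,7.5,0,0,-1],[-0.6,0,0,7.5,0,0,-1],[0,0.7,4,0,0,0,-1],[0,0.7,4,0,0,0,-1],[0,0.7,3.6,0,0,0,-1]]]'; python3 -m inch '[[[0,0,0,0,0,0,-1],[0,0,0,0,0,0,-1]]]'
```

```text
t: 0.6
tool_pos: [0.5897, -0.012, 0.0981]
orientation: [-2.08, -2.08, 0.276]
force: [-0.3, -0.6, -0.7]
opening: 0.0929
t: 0.8
tool_pos: [0.5896, -0.0119, 0.1011]
orientation: [-2.08, -2.08, 0.276]
force: [0.3, 0.4, 0.4]
opening: 0.0926
```

```bash
python3 -m inch '[[[0,0.65,2.4,0,0,0,-1],[0,0.65,2.4,0,0,0,-1],[0,0,0,0,0,0,-1]]]'; python3 - <<'E'
from plant import robot
from h import *
from scipy.spatial.transform import Rotation as R
s=robot.read_state(); r=R.from_rotvec(s["orientation"]).as_matrix(); print(np.round(r,2),s["tool_pos"])
a=robot.read_camera("scene")["image"];b=robot.read_camera("side")["image"]
A=cv2.resize(a[130:270,160:300],(400,400),interpolation=cv2.INTER_CUBIC);B=cv2.resize(b[145:285,215:355],(400,400),interpolation=cv2.INTER_CUBIC)
cv2.imwrite("pics/c2.png",np.hstack([A,B]))
E
```

```text
t: 1.1
tool_pos: [0.5899, -0.0119, 0.0512]
orientation: [-2.081, -2.081, 0.275]
force: [0.1, 0.4, -1.0]
opening: 0.0928
[[-0.    0.97 -0.26]
 [ 1.    0.    0.  ]
 [ 0.   -0.26 -0.97]] [ 0.58990197 -0.01189694  0.05118856]
```

View pics/c2.png

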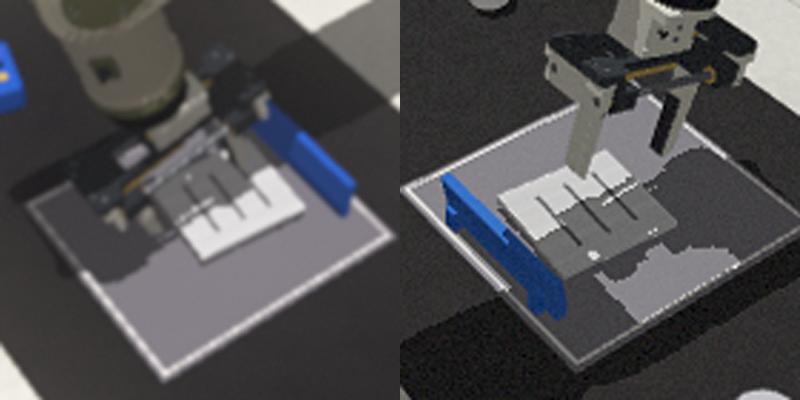

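```bash
python3 -m inch '[[[0,0.37,1.38,0,0,0,-1],[0,0.37,1.38,0,0,0,-1],[0,0,0,0,0,0,-1]]]'; python3 -m inch '[[[0,-0.97,0.26,0,0,0,-1],[0,-0.97,0.26,0,0,0,-1],[0,-0.48,0.13,0,0,0,-1],[0,-0.48,0.13,0,0,0,-1]]]';python3 -m inch '[[[0,-0.24,0.06,0,0,0,-1],[0,-0.24,0.06,0,0,0,-1],[0,-0.24,0.06,0,0,0,-1],[0,-0.24,0.06,0,0,0,-1]]]'
```

```text
t: 1.5
tool_pos: [0.5888, -0.0118, 0.0205]
orientation: [-2.08, -2.08, 0.277]
force: [-1.9, 0.4, -0.5]
opening: 0.0934
t: 1.9
tool_pos: [0.5603, -0.012, 0.0229]
orientation: [-2.082, -2.082, 0.274]
force: [0.7, 0.0, -1.8]
opening: 0.0928
t: 2.3
tool_pos: [0.5505, -0.012, 0.023]
orientation: [-2.082, -2.082, 0.274]
force: [1.4, -0.1, -1.2]
opening: 0.0932
```

```bash
python3 -m inch '[[[0,-0.2,0.05,0,0,0,-1],[0,0,0,0,0,0,-1]]]'; python3 -m inch '[[[0,-0.2,0.05,0,0,0,-1],[0,0,0,0,0,0,-1]]]';python3 -m inch '[[[0,-0.2,0.05,0,0,0,-1],[0,0,0,0,0,0,-1]]]'; python3 -m inch '[[[0,-0.2,0.05,0,0,0,-1],[0,0,0,0,0,0,-1]]]'
```

```text
t: 2.5
tool_pos: [0.5483, -0.0119, 0.0231]
orientation: [-2.082, -2.082, 0.274]
force: [1.2, 0.1, -0.2]
opening: 0.0927
t: 2.7
tool_pos: [0.5467, -0.0117, 0.0232]
orientation: [-2.082, -2.082, 0.273]
force: [3.3, 0.8, -2.1]
opening: 0.0928
t: 2.9
tool_pos: [0.5446, -0.0118, 0.0233]
orientation: [-2.082, -2.082, 0.273]
force: [3.7, 1.8, -0.5]
opening: 0.093
t: 3.1
tool_pos: [0.5444, -0.0118, 0.0239]
orientation: [-2.084, -2.085, 0.269]
force: [9.9, 2.1, -1.7]
opening: 0.0929
```

```bash
cat > arc.py <<'E'
import numpy as np
X0,Z0=.470,.004
pl=np.array([[0,0],[0,8],[120,0],[120,8],[5,-8],[15,-8],[105,-8],[115,-8]])*1e-3
def pose(th):
    c,s=np.cos(th),np.sin(th); P=pl@np.array([[c,s],[-s,c]]); return P+[X0-P[:,0].min(),Z0-P[:,1].min()]
def tcp(th,ph,d,pen=.0025):
    P=pose(th); n=np.array([-np.cos(ph),np.sin(ph)]); C=P[2] if th<np.pi/2-ph else P[2]
    C=C+n*pen; b=np.array([np.sin(ph),np.cos(ph)])
    tip=C-b*d; return tip+n*.0465
E
python3 - <<'E'
from arc import *
ph=np.radians(15); y=np.array([np.cos(ph),-np.sin(ph)]); z=np.array([-np.sin(ph),-np.cos(ph)]); last=np.array([.5418,.0238]) 
print("now",tcp(0,ph,.0015))
for th in range(0,80,5):
    d=.0025+.016*max(0,th-30)/45; t=tcp(np.radians(th),ph,d); e=t-last; last=t
    print(th,np.round(t*1000,1),"d",round(d*1e3,1),"ty,tz cm",np.round([e@y*100,e@z*100],2), np.round(pose(np.radians(th))[2]*1000,1))
E
```

```text
now [0.54228141 0.02323324]
0 [542.   22.3] d 2.5 ty,tz cm [0.06 0.14] [590.  12.]
5 [542.3  32.3] d 2.5 ty,tz cm [-0.24 -0.97] [590.2  22. ]
10 [541.6  42.1] d 2.5 ty,tz cm [-0.32 -0.93] [589.6  31.8]
15 [540.   51.8] d 2.5 ty,tz cm [-0.4  -0.89] [588.   41.5]
20 [537.5  61.1] d 2.5 ty,tz cm [-0.48 -0.84] [585.5  50.8]
25 [534.2  70.1] d 2.5 ty,tz cm [-0.56 -0.78] [582.1  59.9]
30 [529.9  78.7] d 2.5 ty,tz cm [-0.63 -0.72] [577.9  68.4]
35 [524.4  85.1] d 4.3 ty,tz cm [-0.7  -0.47] [572.9  76.5]
40 [518.2  90.9] d 6.1 ty,tz cm [-0.76 -0.4 ] [567.1  84. ]
45 [511.2  96.1] d 7.8 ty,tz cm [-0.81 -0.32] [560.5  91. ]
50 [503.4 100.6] d 9.6 ty,tz cm [-0.86 -0.24] [553.3  97.2]
55 [495.1 104.5] d 11.4 ty,tz cm [-0.9  -0.15] [545.4 102.8]
60 [486.2 107.9] d 13.2 ty,tz cm [-0.95 -0.1 ] [536.9 107.9]
65 [476.8 111. ] d 14.9 ty,tz cm [-0.99 -0.06] [528.  112.8]
70 [466.9 113.3] d 16.7 ty,tz cm [-1.01  0.03] [518.6 116.8]
75 [456.7 114.7] d 18.5 ty,tz cm [-1.03  0.13] [508.8 119.9]
```

```bash
python3 -m inch '[[[0,-0.15,0.04,0,0,0,-1],[0,-0.12,-0.48,0,0,0,-1],[0,-0.12,-0.48,0,0,0,-1],[0,-0.16,-0.46,0,0,0,-1],[0,-0.16,-0.46,0,0,0,-1]]]'; python3 - <<'E'
from plant import robot
from h import *
print(robot.read_state()["force"])
a=robot.read_camera("scene")["image"];b=robot.read_camera("side")["image"]
A=cv2.resize(a[130:270,160:300],(400,400),interpolation=cv2.INTER_CUBIC);B=cv2.resize(b[145:285,215:355],(400,400),interpolation=cv2.INTER_CUBIC)
cv2.imwrite("pics/c3.png",np.hstack([A,B]))
E
```

```text
t: 3.6
tool_pos: [0.5435, -0.012, 0.0444]
orientation: [-2.086, -2.086, 0.267]
force: [11.5, 0.7, -1.3]
opening: 0.0929
[11.49158059  0.73238395 -1.27545148]
```

View pics/c3.png

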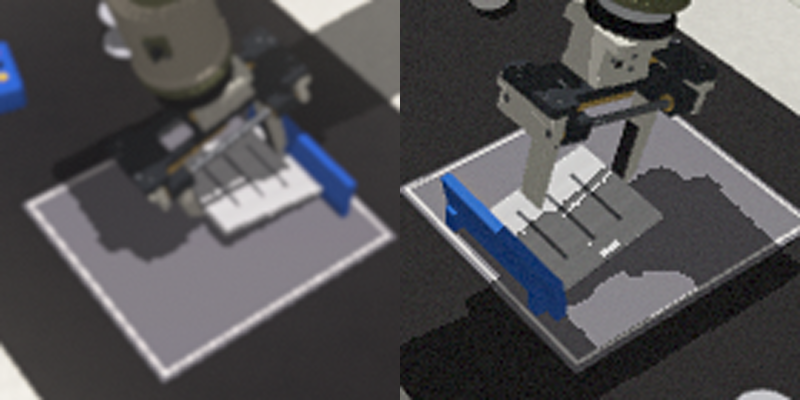

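The far edge is lifted about 20 mm on the finger, in the right-hand panel near (640,190), and the near edge is against the fence. I'm continuing along the arc.

```bash
python3 -m inch '[[[0,-0.2,-0.45,0,0,0,-1],[0,-0.2,-0.44,0,0,0,-1],[0,-0.24,-0.42,0,0,0,-1],[0,-0.24,-0.42,0,0,0,-1]]]'; python3 -m inch '[[[0,-0.28,-0.39,0,0,0,-1],[0,-0.28,-0.39,0,0,0,-1],[0,-0.31,-0.36,0,0,0,-1],[0,-0.32,-0.36,0,0,0,-1]]]'; python3 -m inch '[[[0,-0.35,-0.24,0,0,0,-1],[0,-0.35,-0.23,0,0,0,-1],[0,-0.38,-0.2,0,0,0,-1],[0,-0.38,-0.2,0,0,0,-1]]]'
```

```text
t: 4.1
tool_pos: [0.5383, -0.0124, 0.0631]
orientation: [-2.085, -2.085, 0.27]
force: [7.2, 0.9, 0.6]
opening: 0.093
t: 4.5
tool_pos: [0.5296, -0.0124, 0.0803]
orientation: [-2.084, -2.083, 0.272]
force: [4.4, 0.2, 2.1]
opening: 0.0929
t: 4.9
tool_pos: [0.5176, -0.0123, 0.0925]
orientation: [-2.084, -2.083, 0.272]
force: [5.2, 0.1, 2.4]
opening: 0.0931
```

```bash
python3 -m inch '[[[0,-0.4,-0.16,0,0,0,-1],[0,-0.41,-0.16,0,0,0,-1],[0,-0.43,-0.12,0,0,0,-1],[0,-0.43,-0.12,0,0,0,-1]]]'; python3 -m inch '[[[0,-0.45,-0.08,0,0,0,-1],[0,-0.45,-0.07,0,0,0,-1]]]';  python3 - <<'E'
from plant import robot
from h import *
print(robot.read_state()["force"])
a=robot.read_camera("scene")["image"];b=robot.read_camera("side")["image"]
A=cv2.resize(a[130:270,160:300],(400,400),interpolation=cv2.INTER_CUBIC);B=cv2.resize(b[145:285,215:355],(400,400),interpolation=cv2.INTER_CUBIC)
cv2.imwrite("pics/c4.png",np.hstack([A,B]))
E
```

```text
t: 5.3
tool_pos: [0.5011, -0.012, 0.1011]
orientation: [-2.081, -2.081, 0.275]
force: [1.6, -0.2, 0.7]
opening: 0.0927
t: 5.5
tool_pos: [0.4929, -0.0119, 0.1049]
orientation: [-2.081, -2.081, 0.275]
force: [0.9, 0.9, 0.8]
opening: 0.0928
[0.91653496 0.93713768 0.78870305]
```

View pics/c4.png

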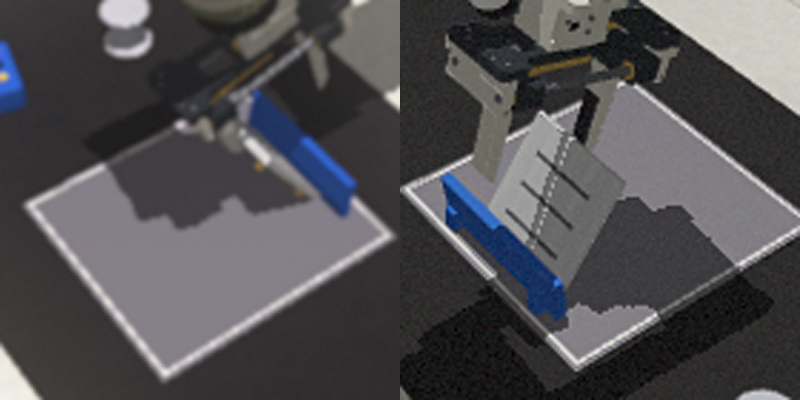

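The board stands at about 55° on the finger, with its top edge in the right-hand panel at (545,115)–(625,185) and its foot against the fence. I'm continuing to 75°, then over to lean on the fence.

```bash
python3 -m inch '[[[0,-0.47,-0.05,0,0,0,-1],[0,-0.48,-0.05,0,0,0,-1],[0,-0.49,-0.03,0,0,0,-1],[0,-0.5,-0.03,0,0,0,-1]]]'; python3 -m inch '[[[0,-0.5,0.01,0,0,0,-1],[0,-0.5,0.02,0,0,0,-1],[0,-0.5,0.06,0,0,0,-1],[0,-0.5,0.06,0,0,0,-1]]]'; python3 - <<'E'
from arc import *
ph=np.radians(15);last=np.array([.4567,.1147])
for th,d in((75,.0185),(80,.02),(85,.021),(90,.022),(95,.022),(98,.022),(100,.022)):
    t_=np.radians(th);f=np.pi/2-t_
    # alu bottom corner (0,8) or green; pivot green-bottom corner for th<90, alu-bottom corner on mat for th>90
    u=np.array([np.cos(t_),np.sin(t_)]); n=np.array([-np.sin(t_),np.cos(t_)]) # n: out of alu
    G=np.array([.4732+.006,.004]) if th<=90 else np.array([.4732,.004])-n*.008
    if th<=90: G=pose(t_)[0]
    n2=np.array([-np.cos(f),np.sin(f)])
    tip=G+u*(.120-d)+n2*(.002 if th<90 else 0); T=tip+n2*.0465
    y=np.array([np.cos(ph),-np.sin(ph)]); z=np.array([-np.sin(ph),-np.cos(ph)]); e=T-last
    print(th,np.round(T*1e3,1),"in prev tool",np.round([e@y*100,e@z*100],2),"turn",round(np.degrees(f-ph),1)); last=T;ph=f
E
```

```text
t: 6.0
tool_pos: [0.4748, -0.012, 0.1116]
orientation: [-2.082, -2.082, 0.274]
force: [1.2, 0.7, -0.4]
opening: 0.0925
t: 6.4
tool_pos: [0.4551, -0.012, 0.1153]
orientation: [-2.082, -2.082, 0.274]
force: [0.8, 0.1, 0.4]
opening: 0.0931
75 [457.2 114.6] in prev tool [ 0.05 -0.  ] turn -0.0
80 [447.5 110.9] in prev tool [-0.84  0.61] turn -5.0
85 [438.3 106.9] in prev tool [-0.84  0.56] turn -5.0
90 [431.5 102. ] in prev tool [-0.63  0.54] turn -5.0
95 [426.3  98.3] in prev tool [-0.52  0.37] turn -5.0
98 [421.4  95.7] in prev tool [-0.51  0.21] turn -3.0
100 [418.3  93.8] in prev tool [-0.34  0.14] turn -2.0
```

```bash
python3 -m inch '[[[0,-0.42,0.3,-2.5,0,0,-1],[0,-0.42,0.3,-2.5,0,0,-1],[0,-0.42,0.28,-2.5,0,0,-1],[0,-0.42,0.28,-2.5,0,0,-1]]]'; python3 -m inch '[[[0,-0.32,0.27,-2.5,0,0,-1],[0,-0.32,0.27,-2.5,0,0,-1],[0,-0.26,0.19,-2.5,0,0,-1],[0,-0.26,0.19,-2.5,0,0,-1],[0,-0.26,0.1,-1.5,0,0,-1]]]'; python3 -m inch '[[[0,-0.26,0.1,-1.5,0,0,-1],[0,-0.34,0.14,-2,0,0,-1],[0,0,0,0,0,0,-1],[0,0,0,0,0,0,-1],[0,0,0,0,0,0,-1]]]';python3 - <<'E'
from plant import robot
from h import *
print(robot.read_state()["force"])
a=robot.read_camera("scene")["image"];b=robot.read_camera("side")["image"]
A=cv2.resize(a[130:270,160:300],(400,400),interpolation=cv2.INTER_CUBIC);B=cv2.resize(b[145:285,195:335],(400,400),interpolation=cv2.INTER_CUBIC)
cv2.imwrite("pics/c5.png",np.hstack([A,B]))
E
```

```text
t: 6.8
tool_pos: [0.4364, -0.0119, 0.107]
orientation: [-2.177, -2.178, 0.093]
force: [0.7, 0.1, -0.2]
opening: 0.0931
t: 7.3
tool_pos: [0.4217, -0.0119, 0.0967]
orientation: [2.162, 2.162, 0.124]
force: [0.4, -0.6, 1.3]
opening: 0.0928
t: 7.8
tool_pos: [0.4171, -0.0121, 0.0942]
orientation: [2.13, 2.13, 0.186]
force: [0.9, -0.5, -0.6]
opening: 0.0931
[ 0.8569732  -0.49110166 -0.63560895]
```

View pics/c5.png

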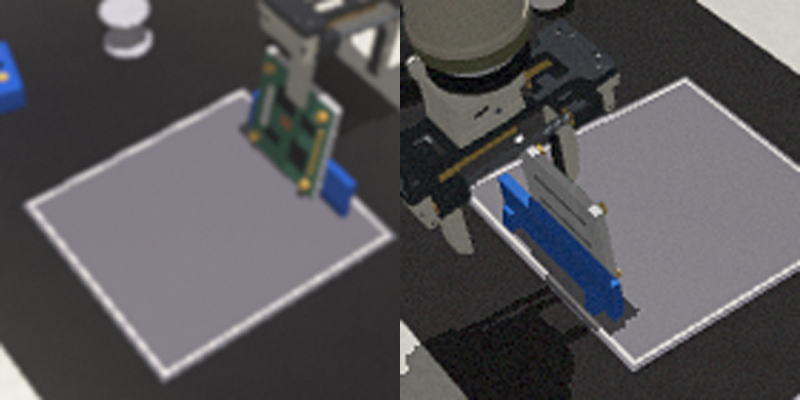

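The board now stands leaning on the fence, green face towards +x in the left panel at about (295,120). The gripper straddles its top edge. I'll go deeper, centre the jaws and grip.

```bash
python3 -m inch '[[[0,1.4,0.2,-0.7,0,0,-1],[0,1.4,0.5,-0.7,0,0,-1],[0,1.4,0.5,0,0,0,-1],[0,0,0,0,0,0,1],[0,0,0,0,0,0,1]]]' 30; python3 -m inch '[[[0,0,0,0,0,0,1],[0,0,0,0,0,0,1],[0,0,0,0,0,0,1],[0,0,0,0,0,0,1]]]'; python3 -m inch '[[[0,0,0,0,0,0,1],[0,0,0,0,0,0,1],[0,0,0,0,0,0,1],[0,0,0,0,0,0,1]]]'
```

```text
t: 8.4
tool_pos: [0.46, -0.0119, 0.0896]
orientation: [2.118, 2.118, 0.21]
force: [-0.6, 0.2, -0.1]
opening: 0.0814
t: 8.8
tool_pos: [0.4604, -0.012, 0.0901]
orientation: [2.117, 2.117, 0.212]
force: [0.2, 0.1, -0.1]
opening: 0.0497
t: 9.2
tool_pos: [0.4604, -0.012, 0.09]
orientation: [2.117, 2.117, 0.211]
force: [0.4, -0.2, -0.2]
opening: 0.0173
```

```bash
python3 -m inch '[[[0,0,0,0,0,0,1],[0,0,0,0,0,0,1],[0,0,0,0,0,0,1],[0,0,0,0,0,0,1]]]'; python3 -m inch '[[[0,0.65,-0.7,0,0,0,1],[0,0.65,-0.7,0,0,0,1],[0,1.3,-1.4,0,0,0,1],[0,1.3,-1.4,0,0,0,1],[0,0,0,0,0,0,1]]]'; python3 -m inch '[[[0,0,0,-7.7,0,0,1],[0,0,0,-7.7,0,0,1],[0,0,0,-7.7,0,0,1],[0,0,0,-7.7,0,0,1],[0,0,0,-7.7,0,0,1]]]';python3 -m inch '[[[0,0,0,0,0,0,1],[0,0,0,0,0,0,1]]]';python3 - <<'E'
from plant import robot
from scipy.spatial.transform import Rotation as R
import numpy as np
s=robot.read_state();r=R.from_rotvec(s["orientation"]).as_matrix()
print(np.round(r,3),s["tool_pos"],np.round(s["q"],2), np.degrees(np.arctan2(-r[2,2],r[0,2])))
e=np.array([.624,-.012,.080])-s["tool_pos"];print("tool cm",np.round(r.T@e*100,2))
E
```

```text
t: 9.6
tool_pos: [0.4605, -0.012, 0.09]
orientation: [2.117, 2.117, 0.211]
force: [0.4, 0.3, 0.1]
opening: 0.0078
t: 10.1
tool_pos: [0.4934, -0.0123, 0.1424]
orientation: [2.113, 2.114, 0.216]
force: [0.8, 0.3, -2.9]
opening: 0.0079
t: 10.6
tool_pos: [0.5365, -0.0146, 0.204]
orientation: [1.757, 1.758, 0.736]
force: [-0.1, -0.2, -4.0]
opening: 0.0083
t: 10.8
tool_pos: [0.5351, -0.0144, 0.202]
orientation: [1.76, 1.761, 0.732]
force: [-0.0, -0.1, -2.6]
opening: 0.0084
[[-0.002  0.707  0.707]
 [ 1.    -0.     0.003]
 [ 0.002  0.707 -0.707]] [ 0.53510734 -0.01435185  0.20197008] [-0.25 -0.89  2.5   0.25  0.78 -0.36] 44.9771797703125
tool cm [ 0.19 -2.34 14.91]
```

```bash
python3 -m inch '[[[0.05,-0.58,2,0,0,0,1],[0.05,-0.58,3,0,0,0,1],[0.05,-0.58,4,0,0,0,1],[0.05,-0.58,4,0,0,0,1],[0,0,1,0,0,0,1]]]';python3 -m inch '[[[0,0,0,0,0,0,1],[0,0,0,0,0,0,1]]]';python3 - <<'E'
from plant import robot
from scipy.spatial.transform import Rotation as R
from h import *
s=robot.read_state();r=R.from_rotvec(s["orientation"]).as_matrix()
print(s["tool_pos"],np.round(s["q"],2), np.degrees(np.arctan2(-r[2,2],r[0,2])))
e=np.array([.624,-.012,.075])-s["tool_pos"];print("tool cm",np.round(r.T@e*100,2))
a=robot.read_camera("scene")["image"];b=robot.read_camera("side")["image"]
A=cv2.resize(a[130:270,160:300],(400,400),interpolation=cv2.INTER_CUBIC);B=cv2.resize(b[145:285,215:355],(400,400),interpolation=cv2.INTER_CUBIC)
cv2.imwrite("pics/c6.png",np.hstack([A,B]))
E
```

```text
t: 11.3
tool_pos: [0.6132, -0.0104, 0.0814]
orientation: [1.767, 1.771, 0.727]
force: [-1.9, 0.7, -4.2]
opening: 0.008
t: 11.5
tool_pos: [0.6165, -0.0114, 0.0906]
orientation: [1.758, 1.762, 0.735]
force: [0.0, 0.4, -2.7]
opening: 0.0074
[ 0.61647731 -0.01136755  0.09055539] [-0.18 -0.32  2.37  0.42  0.34 -0.53] 44.89414055344576
tool cm [-0.07 -0.57  1.63]
```

View pics/c6.png

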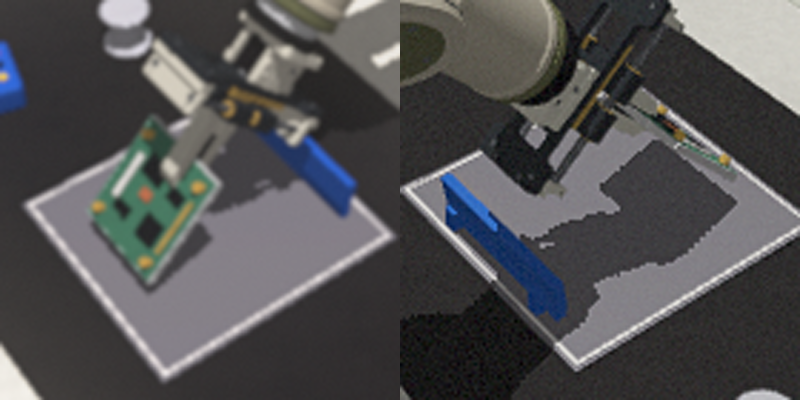

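```bash
python3 -m inch '[[[0,0.04,1.35,0,0,0,1],[0,0.04,1.35,0,0,0,1],[0,0,0,0,0,0,1],[0,0,0,0,0,0,1]]]';python3 -m inch '[[[0,-0.14,0.14,0,0,0,1],[0,0,0,0,0,0,1]]]';python3 -m inch '[[[0,-0.14,0.14,0,0,0,1],[0,0,0,0,0,0,1]]]';python3 -m inch '[[[0,-0.14,0.14,0,0,0,1],[0,0,0,0,0,0,1]]]'
```

```text
t: 12.0
tool_pos: [0.6373, -0.0118, 0.0744]
orientation: [1.756, 1.759, 0.737]
force: [1.0, 0.2, -3.2]
opening: 0.0079
t: 12.2
tool_pos: [0.6371, -0.0118, 0.0718]
orientation: [1.756, 1.759, 0.736]
force: [-0.1, 0.3, -3.1]
opening: 0.0077
t: 12.4
tool_pos: [0.637, -0.0118, 0.0691]
orientation: [1.757, 1.759, 0.736]
force: [0.1, 0.1, -3.5]
opening: 0.008
t: 12.6
tool_pos: [0.6379, -0.0119, 0.068]
orientation: [1.756, 1.758, 0.737]
force: [-2.3, 0.2, 1.3]
opening: 0.0075
```

```bash
python3 -m inch '[[[0,-0.37,-0.02,-2.5,0,0,1],[0,-0.37,-0.02,-2.5,0,0,1],[0,0,0,0,0,0,1]]]';python3 -m inch '[[[0,-0.37,-0.02,-2.5,0,0,1],[0,0,0,0,0,0,1]]]';python3 -m inch '[[[0,-0.37,-0.02,-2.5,0,0,1],[0,0,0,0,0,0,1]]]';python3 - <<'E'
from plant import robot
from scipy.spatial.transform import Rotation as R
import numpy as np
s=robot.read_state();r=R.from_rotvec(s["orientation"]).as_matrix()
print(np.round(s["q"],2), np.degrees(np.arctan2(-r[2,2],r[0,2])), s["tool_pos"]+r@[0,-.004,.086])
E
```

```text
t: 12.9
tool_pos: [0.6338, -0.0107, 0.0639]
orientation: [1.711, 1.714, 0.792]
force: [-0.1, -0.7, 0.1]
opening: 0.0078
t: 13.1
tool_pos: [0.6328, -0.0078, 0.0625]
orientation: [1.696, 1.706, 0.813]
force: [1.6, 1.2, -0.6]
opening: 0.0075
t: 13.3
tool_pos: [0.6318, -0.0058, 0.0612]
orientation: [1.683, 1.697, 0.832]
force: [1.1, 0.9, 1.2]
opening: 0.0075
[-0.19 -0.19  2.41  1.39  0.17 -1.5 ] 38.48514116520556 [ 0.69666176 -0.00417512  0.00459532]
```

The tilt is down to 38.5° with the hinge edge on the mat at x≈0.697. The wrist is near a singularity, so I'm stopping the rotation here. Opening the jaws in small steps will lower the board on the lower finger.

```bash
python3 -m inch '[[[0,0,0,0,0,0,0.8],[0,0,0,0,0,0,0.7],[0,0,0,0,0,0,0.6],[0,0,0,0,0,0,0.5],[0,0,0,0,0,0,0.4]]]';python3 -m inch '[[[0,0,0,0,0,0,0.3],[0,0,0,0,0,0,0.2],[0,0,0,0,0,0,0.1],[0,0,0,0,0,0,0],[0,0,0,0,0,0,0]]]'; python3 - <<'E'
from plant import robot
from h import *
a=robot.read_camera("scene")["image"];b=robot.read_camera("side")["image"]
A=cv2.resize(a[130:270,160:300],(400,400),interpolation=cv2.INTER_CUBIC);B=cv2.resize(b[145:285,225:365],(400,400),interpolation=cv2.INTER_CUBIC)
cv2.imwrite("pics/c7.png",np.hstack([A,B]))
E
```

```text
t: 13.8
tool_pos: [0.6319, -0.0062, 0.0613]
orientation: [1.681, 1.697, 0.831]
force: [-0.7, 0.7, -2.7]
opening: 0.026
t: 14.3
tool_pos: [0.6318, -0.0062, 0.0613]
orientation: [1.681, 1.696, 0.831]
force: [0.6, -0.5, -1.9]
opening: 0.0461
```

View pics/c7.png

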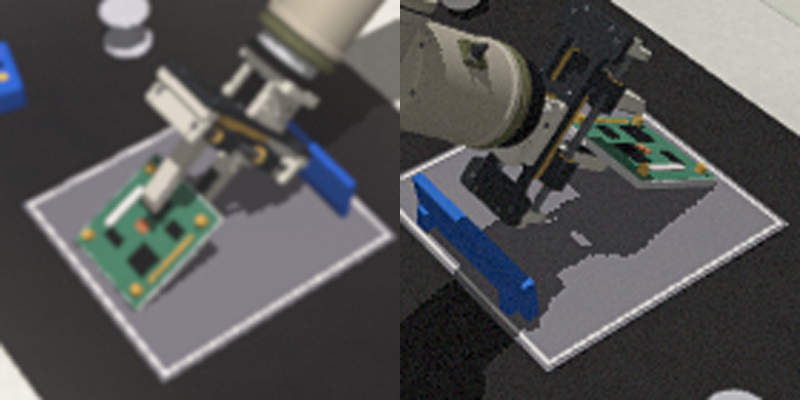

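The board is resting on the lower finger at about 25–30°, green face up, and its hinge edge is inside the border in the left panel at (80,235)–(135,305). I'll keep opening.

```bash
python3 -m inch '[[[0,0,0,0,0,0,-0.1],[0,0,0,0,0,0,-0.2],[0,0,0,0,0,0,-0.3],[0,0,0,0,0,0,-0.4],[0,0,0,0,0,0,-0.5]]]';python3 -m inch '[[[0,0,0,0,0,0,-0.6],[0,0,0,0,0,0,-0.7],[0,0,0,0,0,0,-0.8],[0,0,0,0,0,0,-0.9],[0,0,0,0,0,0,-1]]]'; python3 -m inch '[[[0,0,0,0,0,0,-1],[0,0,0,0,0,0,-1]]]'; python3 - <<'E'
from plant import robot
from h import *
from scipy.spatial.transform import Rotation as R
s=robot.read_state();r=R.from_rotvec(s["orientation"]).as_matrix()
p=s["tool_pos"]; print(np.round(r,3),p,"inner",p+r@[0,-.0465,0],"outer",p+r@[0,-.064,0],s["force"],np.round(s["q"],2))
a=robot.read_camera("scene")["image"];b=robot.read_camera("side")["image"]
A=cv2.resize(a[130:270,160:300],(400,400),interpolation=cv2.INTER_CUBIC);B=cv2.resize(b[165:265,265:365],(400,400),interpolation=cv2.INTER_CUBIC)
cv2.imwrite("pics/c8.png",np.hstack([A,B]))
E
```

```text
t: 14.9
tool_pos: [0.6318, -0.0061, 0.0613]
orientation: [1.681, 1.696, 0.831]
force: [-0.1, 0.2, -1.6]
opening: 0.0679
t: 15.4
tool_pos: [0.6318, -0.0061, 0.0613]
orientation: [1.681, 1.696, 0.831]
force: [-0.3, 0.4, -1.4]
opening: 0.0915
t: 15.6
tool_pos: [0.6318, -0.0061, 0.0613]
orientation: [1.681, 1.696, 0.831]
force: [0.8, -1.0, -0.9]
opening: 0.0931
[[-0.015  0.622  0.783]
 [ 1.    -0.     0.019]
 [ 0.012  0.783 -0.622]] [ 0.6318267  -0.00614977  0.06132088] inner [ 0.60291087 -0.00614772  0.02490487] outer [ 0.59202858 -0.00614695  0.01119993] [ 0.76845865 -0.96578555 -0.90162085] [-0.19 -0.19  2.41  1.39  0.17 -1.51]
```

View pics/c8.png

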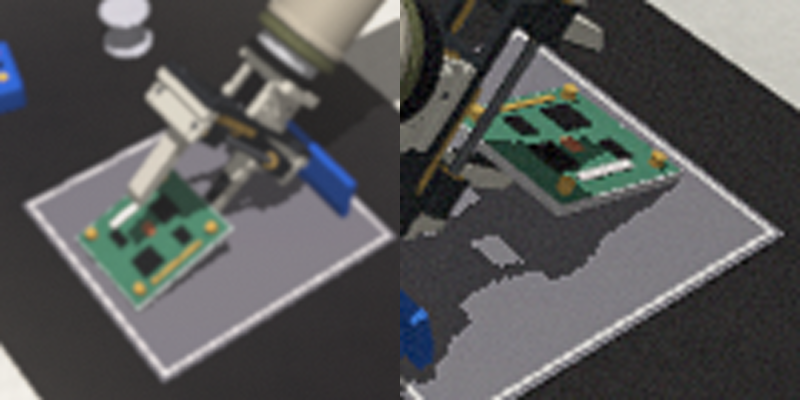

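```bash
python3 - <<'E'
import numpy as np
from scipy.optimize import brentq
XH=.699; last=np.array([.6318,.0613]); al=np.radians(38.5)
for a,s,zo in((40,20,9),(45,17,8),(50,14,7),(55,11,6.5),(60,8,6),(65,5,6),(68,3,6),(68,1.5,5.5)):
    A=np.radians(a); s*=1e-3; zi=zo*1e-3+.0175*np.cos(A); th=np.arcsin((zi+s*np.sin(A)-.004)/.12)
    E=np.array([XH-.12*np.cos(th),.004+.12*np.sin(th)]); tip=E+s*np.array([np.cos(A),-np.sin(A)])
    T=tip+.0465*np.array([np.sin(A),np.cos(A)]); e=T-last
    y=np.array([np.sin(al),np.cos(al)]);z=np.array([np.cos(al),-np.sin(al)])
    print(a,"th",round(np.degrees(th),1),np.round(T,4),"row",np.round([e@y*100,e@z*100],2),"turn",round(np.degrees(A-al),1)); last=T;al=A
E
```

```text
40 th 15.1 [0.6284 0.058 ] row [-0.47 -0.07] turn 1.5
45 th 13.7 [0.6273 0.0533] row [-0.43  0.23] turn 5.0
50 th 12.0 [0.6262 0.0481] row [-0.44  0.29] turn 5.0
55 th 10.3 [0.6254 0.0432] row [-0.39  0.32] turn 5.0
60 th 8.5 [0.6246 0.038 ] row [-0.36  0.38] turn 5.0
65 th 6.7 [0.6241 0.033 ] row [-0.29  0.4 ] turn 5.0
68 th 5.4 [0.6238 0.03  ] row [-0.16  0.27] turn 3.0
68 th 4.5 [0.623  0.0295] row [-0.09  0.02] turn 0.0
```

```bash
python3 -m inch '[[[0,-0.24,-0.03,0.75,0,0,-1],[0,-0.23,-0.04,0.75,0,0,-1],[0,-0.22,0.11,2.5,0,0,-1],[0,-0.21,0.12,2.5,0,0,-1],[0,0,0,0,0,0,-1]]]'; python3 -m inch '[[[0,-0.22,0.14,2.5,0,0,-1],[0,-0.22,0.15,2.5,0,0,-1],[0,0,0,0,0,0,-1]]]'; python3 - <<'E'
from plant import robot
import numpy as np
from scipy.spatial.transform import Rotation as R
s=robot.read_state();r=R.from_rotvec(s["orientation"]).as_matrix();p=s["tool_pos"]
print(np.round(r,3),p,"outer",p+r@[0,-.064,0],s["force"],np.round(s["q"],2),np.degrees(np.arctan2(-r[2,2],r[0,2])))
E
```

```text
t: 16.2
tool_pos: [0.6287, -0.0049, 0.0556]
orientation: [1.74, 1.763, 0.766]
force: [-0.2, -0.9, -0.6]
opening: 0.0934
t: 16.5
tool_pos: [0.6279, -0.004, 0.0505]
orientation: [1.796, 1.821, 0.702]
force: [-0.0, -0.1, -1.3]
opening: 0.0931
[[-0.02   0.751  0.66 ]
 [ 1.     0.005  0.024]
 [ 0.015  0.661 -0.75 ]] [ 0.6279073  -0.00400251  0.05050603] outer [ 0.57986778 -0.00431999  0.00822006] [-0.03137388 -0.14133268 -1.3414743 ] [-0.17 -0.16  2.3   0.44  0.32 -0.55] 48.6514909833831
```

```bash
python3 -m inch '[[[0,-0.2,0.16,2.5,0,0,-1],[0,-0.2,0.16,2.5,0,0,-1],[0,-0.18,0.19,2.5,0,0,-1],[0,-0.18,0.19,2.5,0,0,-1],[0,0,0,0,0,0,-1]]]'; python3 -m inch '[[[0,-0.15,0.2,2.5,0,0,-1],[0,-0.15,0.2,2.5,0,0,-1],[0,-0.1,0.14,2.5,0,0,-1],[0,-0.1,0.14,1.5,0,0,-1],[0,0,0,0,0,0,-1]]]'; python3 - <<'E'
from plant import robot
import numpy as np
from scipy.spatial.transform import Rotation as R
s=robot.read_state();r=R.from_rotvec(s["orientation"]).as_matrix();p=s["tool_pos"]
print(np.round(r,3),p,"outer",p+r@[0,-.064,0],"inner",p+r@[0,-.0465,0],s["force"],np.degrees(np.arctan2(-r[2,2],r[0,2])))
E
```

```text
t: 17.0
tool_pos: [0.626, -0.0031, 0.0397]
orientation: [1.905, 1.935, 0.56]
force: [-0.8, 0.1, -2.5]
opening: 0.0931
t: 17.5
tool_pos: [0.6248, -0.003, 0.0312]
orientation: [1.998, 2.032, 0.42]
force: [-0.1, 0.1, -1.1]
opening: 0.0931
[[-0.02   0.924  0.381]
 [ 1.     0.012  0.023]
 [ 0.017  0.381 -0.924]] [ 0.62477801 -0.00304568  0.03124228] outer [ 0.56561793 -0.00383762  0.00684026] inner [ 0.58179452 -0.00362107  0.01351269] [-0.1498359   0.0835771  -1.10740635] 67.60169382939421
```

```bash
python3 -m inch '[[[0,-0.01,0.28,3.5,0,0,-1],[0,-0.03,0.28,3.5,0,0,-1],[0,0,0,0,0,0,-1]]]'; python3 -m inch '[[[0,-0.04,0.16,0,0,0,-1],[0,-0.04,0.16,0,0,0,-1],[0,0,0,0,0,0,-1]]]'; python3 -m inch '[[[0,-0.1,-0.03,0,0,0,-1],[0,-0.1,-0.03,0,0,0,-1],[0,0,0,0,0,0,-1]]]'; python3 -m inch '[[[0,-0.1,-0.03,0,0,0,-1],[0,-0.1,-0.03,0,0,0,-1],[0,0,0,0,0,0,-1]]]';python3 - <<'E'
from plant import robot
import numpy as np
from scipy.spatial.transform import Rotation as R
s=robot.read_state();r=R.from_rotvec(s["orientation"]).as_matrix();p=s["tool_pos"]
print(p,"outer",p+r@[0,-.064,0],"inner",p+r@[0,-.0465,0],s["force"],np.degrees(np.arctan2(-r[2,2],r[0,2])))
E
```

```text
t: 17.8
tool_pos: [0.6268, -0.0033, 0.026]
orientation: [2.067, 2.104, 0.302]
force: [0.3, 0.0, 0.8]
opening: 0.0929
t: 18.1
tool_pos: [0.6245, -0.0039, 0.0214]
orientation: [2.07, 2.104, 0.297]
force: [-0.2, -1.2, 0.5]
opening: 0.0928
t: 18.4
tool_pos: [0.6232, -0.0042, 0.0224]
orientation: [2.069, 2.103, 0.297]
force: [0.1, 0.1, -0.8]
opening: 0.0933
t: 18.7
tool_pos: [0.6212, -0.0042, 0.0223]
orientation: [2.07, 2.103, 0.296]
force: [0.5, -0.9, 0.2]
opening: 0.0931
[ 0.62117808 -0.00422772  0.02231593] outer [ 0.55943609 -0.00509209  0.00548801] inner [ 0.57631866 -0.00485574  0.01008939] [ 0.45113329 -0.87102858  0.15892445] 74.76842437374923
```

```bash
python3 -m inch '[[[0,-0.1,-0.03,0,0,0,-1],[0,-0.1,-0.03,0,0,0,-1],[0,-0.1,-0.03,0,0,0,-1],[0,-0.1,-0.03,0,0,0,-1],[0,0,0,0,0,0,-1]]]'; python3 -m inch '[[[0,-0.1,-0.03,0,0,0,-1],[0,-0.1,-0.03,0,0,0,-1],[0,-0.1,-0.03,0,0,0,-1],[0,-0.1,-0.03,0,0,0,-1],[0,0,0,0,0,0,-1]]]'; python3 - <<'E'
from plant import robot
from h import *
f=[robot.read_state()["force"]]
a=robot.read_camera("scene")["image"];f.append(robot.read_state()["force"]);b=robot.read_camera("side")["image"];f.append(robot.read_state()["force"]);print(np.round(f,1))
A=cv2.resize(a[155:275,160:280],(400,400),interpolation=cv2.INTER_CUBIC);B=cv2.resize(b[165:265,265:365],(400,400),interpolation=cv2.INTER_CUBIC)
cv2.imwrite("pics/c9.png",np.hstack([A,B]))
E
```

```text
t: 19.2
tool_pos: [0.617, -0.0043, 0.0224]
orientation: [2.07, 2.103, 0.296]
force: [0.6, -0.4, -1.1]
opening: 0.0927
t: 19.7
tool_pos: [0.6128, -0.0044, 0.0226]
orientation: [2.07, 2.103, 0.296]
force: [-0.9, 0.3, -0.5]
opening: 0.0931
[[-0.9  0.3 -0.5]
 [ 0.3  0.2  0.8]
 [ 0.2  0.1  0.8]]
```

View pics/c9.png

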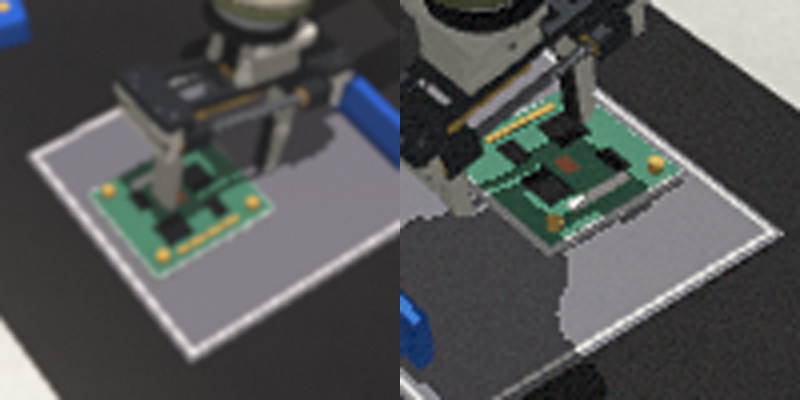

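The board lies flat and green up, inside the border: left-panel corners are (95,190), (160,278) and (270,208). I'll lift off, check it numerically, and measure the plungers and bystanders.

```bash
python3 -m inch '[[[0,0.26,-0.97,0,0,0,-1],[0,0.52,-1.93,0,0,0,-1],[0,1,-3.7,0,0,0,-1],[0,1,-3.7,0,0,0,-1],[0,1,-3.7,0,0,0,-1]]]'; python3 -m inch '[[[0,0,0,7.6,0,0,1],[0,0,0,7.6,0,0,1],[0,0,0,0,0,0,1]]]'; python3 - <<'E'
from plant import robot
from h import *
from scipy.spatial.transform import Rotation as R
np.set_printoptions(precision=4,suppress=True)
S=robot.read_camera("scene");D=robot.read_camera("side")
for c in(S,D):
    h=cv2.cvtColor(c["image"],cv2.COLOR_BGR2HSV); m=((h[...,0]>60)&(h[...,0]<90)&(h[...,1]>70)).astype(np.uint8)
    m=cv2.morphologyEx(m,cv2.MORPH_CLOSE,np.ones((7,7)))
    n,l,st,ce=cv2.connectedComponentsWithStats(m); k=[i for i in range(1,n) if st[i,4]>300]
    for i in k:
        P=cv2.findContours((l==i).astype(np.uint8),0,2)[0][0][:,0]
        w=np.array([onz(c,p,.012)[:2] for p in P],np.float32); r=cv2.minAreaRect(w*1000); print(st[i,4],ce[i],r,cv2.boxPoints(r).tolist())
def reds(c):
    h=cv2.cvtColor(c["image"],cv2.COLOR_BGR2HSV); m=((h[...,0]<6)|(h[...,0]>174))&(h[...,1]>170)&(h[...,2]>110)
    n,_,st,ce=cv2.connectedComponentsWithStats(m.astype(np.uint8)); return [q for s,q in zip(st[1:],ce[1:]) if s[4]>30]
rd=reds(D)
for p in reds(S):
    for q in rd:
        x,e=tri(S,p,D,q)
        if e<.004: print("red",p,q,x,e)
s=robot.read_state();r=R.from_rotvec(s["orientation"]).as_matrix();print(r,s["tool_pos"])
print("to plunger",r.T@(np.array([.470,.284,.17])-s["tool_pos"])*100)
E
```

```text
t: 20.3
tool_pos: [0.6125, -0.0065, 0.1699]
orientation: [2.069, 2.103, 0.297]
force: [0.8, -1.0, -0.2]
opening: 0.0931
t: 20.6
tool_pos: [0.6136, -0.0065, 0.1656]
orientation: [-2.191, -2.231, -0.009]
force: [-0.0, 1.3, -1.5]
opening: 0.0734
1088 [213.852  215.3713] ((641.277587890625, -13.060348510742188), (112.70112609863281, 100.29749298095703), 0.07700420916080475) [[584.8596801757812, 37.01261901855469], [584.9944458007812, -63.28478240966797], [697.6954956054688, -63.13331604003906], [697.5607299804688, 37.164085388183594]]
343 [66.3032 42.3265] ((502.24066162109375, 1352.916259765625), (422.53564453125, 62.89785385131836), 75.68524169921875) [[419.532470703125, 1155.983642578125], [480.4774475097656, 1140.43212890625], [584.9488525390625, 1549.848876953125], [524.00390625, 1565.400390625]]
1180 [304.9881 205.6983] ((641.751220703125, -14.272342681884766), (105.14557647705078, 115.50851440429688), 89.95868682861328) [[583.9590454101562, -66.80347442626953], [699.4675903320312, -66.88676452636719], [699.5433959960938, 38.2587890625], [584.0348510742188, 38.342079162597656]]
406 [433.5345 254.2956] ((773.9813842773438, -323.26373291015625), (58.645992279052734, 50.96244812011719), 74.51244354248047) [[741.5953369140625, -344.7177429199219], [790.707275390625, -358.3262023925781], [806.367431640625, -301.8097229003906], [757.2554931640625, -288.2012634277344]]
red [377.593  209.9128] [139.2346 163.4078] [0.33   0.2905 0.103 ] 0.0009619276124238845
red [335.2741 242.4593] [188.2432 155.0676] [0.4695 0.2842 0.0715] 0.0001533672731531959
red [362.7368 296.1132] [181.1782 113.505 ] [0.5394 0.4347 0.1032] 0.0001159839173186767
[[-0.0181  0.9998  0.0004]
 [ 0.9997  0.0181  0.0144]
 [ 0.0144  0.0007 -0.9999]] [ 0.613  -0.0063  0.1665]
to plunger [ 29.2897 -13.769    0.0612]
```

The board is flat and square. Both views agree on its centre, (0.641, -0.014), with its x extent about 0.58–0.70, inside the mat. Now the plunger.

```bash
python3 -m inch '[[[2,-1,0,0,0,0,1],[4,-1.9,0,0,0,0,1],[4,-1.9,0,0,0,0,1],[4,-1.9,0,0,0,0,1],[4,-1.9,0,0,0,0,1]]]'; python3 -m inch '[[[4,-1.9,0,0,0,0,1],[4,-1.9,0,0,0,0,1],[3.3,-1.4,0,0,0,0,1],[0,0,0,0,0,0,1],[0,0,0,0,0,0,1]]]'; python3 - <<'E'
from plant import robot
import numpy as np
from scipy.spatial.transform import Rotation as R
s=robot.read_state();r=R.from_rotvec(s["orientation"]).as_matrix();print(s["tool_pos"],s["opening"])
print("to plunger",r.T@(np.array([.470,.284,.085])-s["tool_pos"])*100)
E
```

```text
t: 21.2
tool_pos: [0.5221, 0.1732, 0.1712]
orientation: [-2.197, -2.235, -0.023]
force: [0.3, 0.3, 0.3]
opening: 0.0259
t: 21.7
tool_pos: [0.4688, 0.2843, 0.1725]
orientation: [-2.193, -2.238, -0.021]
force: [0.1, 0.3, 0.2]
opening: 0.0009
[0.4687986  0.28432854 0.17251881] 0.0008588801395627662
to plunger [-0.16883088  0.08523364  8.75072405]
```

```bash
python3 -m inch '[[[-0.17,0.08,2.5,0,0,0,1],[0,0,2.5,0,0,0,1],[0,0,2.5,0,0,0,1],[0,0,1.2,0,0,0,1],[0,0,0,0,0,0,1]]]'; python3 -m inch '[[[0,0,0.4,0,0,0,1],[0,0,0.4,0,0,0,1],[0,0,0.4,0,0,0,1],[0,0,0.3,0,0,0,1],[0,0,0,0,0,0,1]]]';python3 -m inch '[[[0,0,0.3,0,0,0,1],[0,0,0.3,0,0,0,1],[0,0,0,0,0,0,1]]]'
```

```text
t: 22.2
tool_pos: [0.4693, 0.2818, 0.0828]
orientation: [-2.196, -2.232, -0.012]
force: [0.6, -0.9, -0.0]
opening: 0.0004
t: 22.7
tool_pos: [0.4711, 0.284, 0.0701]
orientation: [-2.195, -2.235, -0.019]
force: [2.1, -0.5, 3.9]
opening: 0.0006
t: 23.0
tool_pos: [0.4711, 0.2841, 0.0639]
orientation: [-2.195, -2.235, -0.019]
force: [1.9, -1.2, 5.6]
opening: 0.0004
```

```bash
python3 -m inch '[[[0,0,0.15,0,0,0,1],[0,0,0,0,0,0,1]]]'; python3 -m inch '[[[0,0,0.15,0,0,0,1],[0,0,0,0,0,0,1]]]'; python3 -m inch '[[[0,0,0.15,0,0,0,1],[0,0,0,0,0,0,1]]]'; python3 -m inch '[[[0,0,0.15,0,0,0,1],[0,0,0,0,0,0,1],[0,0,0,0,0,0,1]]]'
```

```text
t: 23.2
tool_pos: [0.4711, 0.284, 0.0626]
orientation: [-2.195, -2.235, -0.019]
force: [2.0, -1.7, 5.2]
opening: 0.0002
t: 23.4
tool_pos: [0.4712, 0.2841, 0.0622]
orientation: [-2.195, -2.235, -0.019]
force: [-1.4, -3.8, 14.8]
opening: 0.0006
t: 23.6
tool_pos: [0.4713, 0.2841, 0.062]
orientation: [-2.195, -2.235, -0.019]
force: [-7.6, -5.4, 26.8]
opening: 0.0007
t: 23.9
tool_pos: [0.4713, 0.2842, 0.0619]
orientation: [-2.195, -2.236, -0.019]
force: [-13.6, -10.7, 38.3]
opening: 0.0008
```

The plunger is at its stop: the force rose from about 6 N to 38 N with no further travel. I'm releasing it and checking.

```bash
python3 -m inch '[[[0,0,-0.5,0,0,0,1],[0,0,-0.6,0,0,0,1],[0,0,-1,0,0,0,1],[0,0,-2,0,0,0,1],[0,0,-4,0,0,0,1]]]'; python3 -m inch '[[[0,0,-3,0,0,0,1],[0,0,-3,0,0,0,1],[0,0,0,0,0,0,1],[0,0,0,0,0,0,1],[0,0,0,0,0,0,1]]]'; python3 - <<'E'
from plant import robot
from h import *
S=robot.read_camera("scene");D=robot.read_camera("side")
def red(c,p0):
    h=cv2.cvtColor(c["image"],cv2.COLOR_BGR2HSV); m=((h[...,0]<6)|(h[...,0]>174))&(h[...,1]>170)&(h[...,2]>110)
    ce=cv2.connectedComponentsWithStats(m.astype(np.uint8))[3][1:]; return min(ce,key=lambda q:np.hypot(*(q-p0)))
print("plunger",tri(S,red(S,[335,242]),D,red(D,[188,155])))
cv2.imwrite("pics/c10.png",np.hstack([cv2.resize(c["image"],(400,300)) for c in(S,D)]))
E
```

```text
t: 24.4
tool_pos: [0.4668, 0.2815, 0.1351]
orientation: [-2.192, -2.232, -0.003]
force: [0.3, 0.3, 0.4]
opening: 0.0006
t: 24.9
tool_pos: [0.4691, 0.2815, 0.1966]
orientation: [-2.194, -2.234, -0.012]
force: [-0.0, 0.7, 0.6]
opening: 0.0006
plunger (array([0.46945288, 0.2845851 , 0.07196478]), np.float64(0.00027357814412966026))
```

View pics/c10.png

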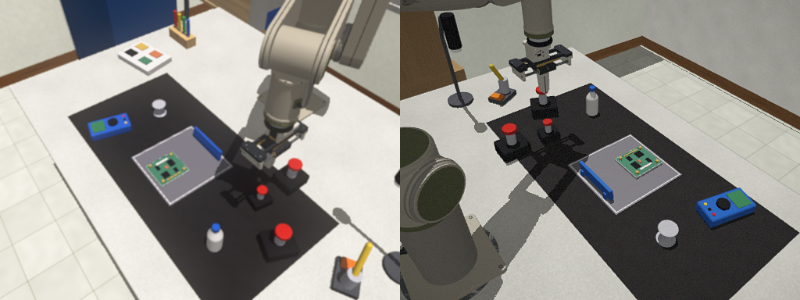

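The board is flat and green up on the mat, at (168,165) in the left panel and (638,158) in the right. The plunger is back up, the bystanders are where they were, and the gripper is clear of everything.

```bash
python3 -c "
from plant import robot
print(robot.close_job())"
```

```text
the job is handed in; nothing more can be done
None
```

The board module now lies on the mat green face up, and the red plunger was pressed to its stop and has sprung back. The job was handed in at about 25 s of the 72 s allowed.

**How it was done:** I pushed the board against the fence, tipped it up on one finger and gripped its top edge. I then set its lower edge on the mat and let it down on the opening lower finger. The final release left its edge an estimated 6–8 mm to settle. I did not measure that drop; no jolt appeared in the force readings, though they are too noisy to rule out a small one.

**Board check:** Both views place its centre at about (0.641, −0.014), square to the mat and 20 mm or more inside its edge. The green area measured a few millimetres smaller than the true 120 × 110 mm, from the coarse colour mask.

**Plunger check:** I pressed the smallest of the three. Spring force was about 5–6 N on the way down, then rose to 38 N with no further travel at z = 0.062. That is about 12 mm below its top, which matches the stop. After release its measured height was 72 mm, against 71.5 mm before.

**Other things on the bench:** In the last pictures the spool, bottle and meter look unmoved and the gripper is well clear. I judged this by eye and did not measure it.

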